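# Release the ink cassette and trap it with the other finger

### The arm

A 7-joint arm with a two-finger parallel gripper is mounted at the origin on the work surface. World frame = base frame: x ahead of the robot, y to its left, z up, the work surface at z = 0. Lengths are in m, angles in rad, forces in N, time in s.
With the tool pointing down it reaches from about 0.4 to 0.85 m from the base axis. Payload 10.4 kg.
Tool frame: the origin (TCP) lies midway between the tips of the shut fingers; the grasp point (between the pads) lies 19 mm behind it; z points along the fingers, y is the line along which they close (so a half turn about z gives the same grasp; the last joint's range is limited). The gripper opens to 87 mm and grips with 3 to 60 N. Pads are 19 mm wide; open, the fingers measure 117 mm over their backs; the gripper's body (75 mm by 190 mm) begins 51 mm behind the grasp point.
Start: joints at [-1.145, 0.332, -0.065, 1.46, 0.022, 1.35, -0.088], TCP at [0.271, 0.563, 0.223] pointing down, gripper open.
Joint ranges: [-2.6, 2.6], [-0.5, 2.12], [-1.47, 1.34], [0.16, 2.42], [-1.27, 4.41], [0.06, 2.06], [-2.6, 2.6]. Speed limits (rad/s): [2.22, 2.22, 2.79, 2.79, 3.14, 3.14, 3.14].

### API

Orientations are given as a unit quaternion [x, y, z, w].
In Python, from bench import r gives the robot as it stands.
- The arm moves only by the tool move_arm, never from a script. Its argument "targets" is a list of rows, each a list of 3 entries, a list of its own where there are three numbers: the shift along the tool's x, y, z in cm, then the turn, a rotation vector about the tool's x, y, z in rad, then the opening in per cent of the stroke, from 0 (shut) to 100 (fully open). In form: [[[x, y, z], [wx, wy, wz], gripper], ...]. A call has 1 to 20 rows; each row shifts and turns the commanded pose from where the row before left it, along the tool's axes as they then stand; what a row does not reach is not made up. A row lasts 1/8 s, in which the tool goes at most 62.5 mm and 10.7 degrees, less where a joint would pass 70% of its speed; a pose out of reach is approached as far as the arm can. A call with a gripper value outside its range is refused whole. The fingers move at their own pace and stop on an object; "grip_force" is the grip in N (left out, the last holds). Time passes only in rows, so rows that do not move let the fingers close. It gives the time, the measured TCP pose, the force, the opening and the grip force at its end, in the units of the state.
- r.read_state(): the state, without advancing time (a new reading comes with each control period).
- r.camera(name): name is "scene" or "side" or "wrist"; returns a dict with "image" (420x560x3 uint8, blue, green, red), "vertical_fov" (degrees; the focal length in pixels is half the picture's height over the tangent of half this angle, whatever the lens; pixels are square), "cx", "cy" (the principal point, pixels), "cam_to_world" (4x4, takes a point from camera to world coordinates). Camera axes: x right, y down, z forward; pixel columns grow to the right and rows downward; lengths in m; the calibration is good to about 2 mm. A picture is of the moment at which its call begins. There is no depth.
- r.close_job(): hands the job in; it is judged then, once.
The state is a dict: "time": time; "joint_positions": joint angles; "joint_vel": joint speeds; "joint_torque": joint torques, N m; "ee_pos": TCP position; "eef_rot": TCP orientation; "ft_force": force on the tool from outside, world axes, zero at the start; "torque": the same for the moment, N m; "width": finger opening in m; "grip_force": force on a finger pad.
Only numpy, scipy, OpenCV 4.12 (cv2) and the standard library are available. Lean on these libraries where they do the work, as an engineer would, in place of code of your own. Each camera call takes 0.05 s, during which the arm holds its last target. There are 200 camera calls.

### The job

On the post-office bench, press the release key of the ink-cassette dispenser down with one finger and keep it pressed; the spring then pushes the cassette out along the runway beside the key, and the other finger must stop it while it is still flat on the runway, before it slides past the end. Do not grasp or lift the cassette, and leave the wooden stamp, the ink bottle and the tin alone. The program finishes while holding: one finger still keeping the key down, the other still blocking the cassette, which has come to rest part-way out of its nest.

Things in the scene. Friction and masses are not known exactly. Their poses are not given: they have to be found in the camera images.
- dispenser: Fixed grey steel dispenser on a rubber mat. Origin on the bench under the catch; +x: the cassette's way out, +y: from runway to key, z up. Flat deck 40 mm above the bench, x -155 to 60, y -38 to 28 mm, plus a block of the same height under the key, x 0 to 60, y 28 to 82. Behind the nest, x -60 to -155, a bracket and spring barrel stand up to 34 mm above the deck.
- runway_end (a point): Middle of the runway's far end, on the deck, at x 60, y 0 mm in the dispenser's frame. Nest (x -50 to 0) and runway (x 0 to 60) are one level straight track along y = 0 between two rails 8 mm high, 4 mm thick, inner faces at y +-21.5 mm. Above the rails the runway is open.
- catch (a point): Point on the deck at x 0, y 0 of the dispenser, where the nest ends. The catch, a steel plate at x 0.5 to 4.5 mm fixed to the key, stands 6 mm above the deck in front of the cassette and sinks with the key; beyond 6 mm of press the cassette is free. If the key is let go early, the catch rises again under the cassette.
- key_top (a point): Centre of the top face of the release key, a ribbed steel key 30 mm (x) by 24 mm (y) beside the runway, at x 30, y 55 mm of the dispenser. Unpressed, its top is 22 mm above the deck (62 mm above the bench); it goes straight down 10 mm, to 12 mm above the deck. A frame round it, 36 by 30 mm, is 8 mm high above the deck.
- release_key (a joint): How far the release key is pressed, in m: 0 up, 0.010 fully down. Its spring takes 3.5 N at first and 7 N at the bottom, with up to 2 N more while the catch is loaded; let go, it springs back.
- cassette: Loose grey ink-pad cassette, 50 (x) by 40 (y) by 28 mm high, dark pad on top, about 70 g; origin at the centre of its underside, axes as the dispenser's. Starts in the nest, centre at x -25 mm. Once freed, a damped spring pusher (3 N) shoves it along +x at about 20 to 28 mm/s until it runs off the end; its front is there after about 2.5 s. A fingertip in its way stops it.
- date_stamp: Bystander: turned dark wooden hand stamp, 36 mm across, 84 mm tall, standing; origin at the centre of its underside.
- ink_bottle: Bystander: small white plastic ink bottle with black cap, 40 mm across, 70 mm tall, standing; origin at the centre of its underside.
- clip_tin: Bystander: open round steel tin, 64 mm across, 40 mm tall; origin at the centre of its underside.
Mind the look-alikes: they are no part of the job. What is meant by the cassette is not green, red or yellow, and is the smaller of those in its own colour.

How it is judged:
On the way, in this order (a step that is already met when the one before it is completed fails the run):
1. a finger presses the release key down (value of joint release_key above 0.006 m and contact force between the fingers and dispenser above 0.5 N), for 0.05 s.
2. with the key still held down, a finger stops the cassette on the runway (all of step 1 and contact force between the fingers and cassette above 0.5 N and x of cassette in the frame of dispenser between -0.015 and 0.033 m and linear speed of cassette below 0.01 m/s), for 0.3 s.
At the end, for the whole second after the job is handed in: The release key is held down by a finger by more than 6 mm, a finger touches the cassette with more than 0.5 N, and the cassette is at rest (under 10 mm/s), lying flat on the deck (within 6 mm of its height and 0.15 rad), 10 to 58 mm out of its nest; the bystanders are within 15 mm of their starts (all of step 2 and z of cassette in the frame of dispenser between 0.036 and 0.046 m and angle between cassette's own z axis and vertical below 0.15 rad and distance of each of date_stamp, ink_bottle, clip_tin from where it was at the start of the episode below 0.015 m); the arm keeps its last pose, push and grip.
It fails at once if the cassette slides past the end of the runway (x of cassette in the frame of dispenser above 0.037 m).
It fails at once if the cassette is lifted or tipped up (z of cassette in the frame of dispenser above 0.05 m or angle between cassette's own z axis and vertical above 0.35 rad).
It fails at once if the date stamp is moved by 15 mm or tipped (distance of date_stamp from where it was at the start of the episode above 0.015 m or angle between date_stamp's own z axis and vertical above 0.4 rad).
It fails at once if the ink bottle is moved by 15 mm or tipped (distance of ink_bottle from where it was at the start of the episode above 0.015 m or angle between ink_bottle's own z axis and vertical above 0.4 rad).
It fails at once if the clip tin is moved by 15 mm or tipped (distance of clip_tin from where it was at the start of the episode above 0.015 m or angle between clip_tin's own z axis and vertical above 0.4 rad).
It also fails if it takes over 29 s, if anything falls off the work surface, if the arm or the gripper's body presses on something with over 40 N, if the wrist force passes 120 N, or if a joint passes its speed limit or range.

## Working session

There is one attempt and no reset: what is moved stays moved. The work goes in short steps, Python scripts to look and compute and a tool call to move; the robot and the scene stay as the last step left them, time stands still between calls to the robot, and variables do not carry over. Pictures are saved under pics/ and viewed, at most 10 in all, crops included, and the job is handed in when it is done.

Besides the shell and the picture viewer there is one more tool, called as name(argument=value, ...) on one line, values as JSON. move_arm: Moves the arm, as the interface text tells. Its arguments: {"type":"object","properties":{"targets":{"type":"array"},"grip_force":{"type":"number"}},"required":["targets"]}

```bash
mkdir -p pics
cat > h.py <<'E'
import numpy as np,cv2
from bench import r
def cam(n):
    c=r.camera(n); h=c["image"].shape[0]
    c["f"]=h/2/np.tan(np.radians(c["vertical_fov"])/2); return c
def ray(c,u,v):
    T=np.array(c["cam_to_world"]); d=T[:3,:3]@np.array([(u-c["cx"])/c["f"],(v-c["cy"])/c["f"],1]); return T[:3,3],d
def onz(c,u,v,z):
    o,d=ray(c,u,v); return o+d*(z-o[2])/d[2]
def proj(c,p):
    T=np.array(c["cam_to_world"]); q=T[:3,:3].T@(np.array(p)-T[:3,3]); return c["cx"]+c["f"]*q[0]/q[2],c["cy"]+c["f"]*q[1]/q[2]
E
python3 - <<'E'
from h import *
import pickle
d={n:cam(n) for n in("scene","side")}
pickle.dump(d,open("c0.pkl","wb"))
for n in d: cv2.imwrite(f"pics/{n}0.png",d[n]["image"]); print(n,d[n]["f"],d[n]["cx"],d[n]["cy"],np.round(d[n]["cam_to_world"],3))
s=r.read_state();print(s)
E
```

```text
scene 420.6495275089332 278.62253835718917 210.9330602709147 [[-0.496  0.715 -0.492  1.012]
 [ 0.869  0.414 -0.273  0.329]
 [ 0.009 -0.563 -0.827  0.867]
 [ 0.     0.     0.     1.   ]]
side 424.84887792224737 279.9795484070638 206.85083109036913 [[-0.992 -0.089  0.088  0.454]
 [-0.125  0.662 -0.739  0.67 ]
 [ 0.007 -0.744 -0.668  0.62 ]
 [ 0.     0.     0.     1.   ]]
{'time': 0.1, 'joint_positions': array([-1.14459839,  0.33280124, -0.06470075,  1.46083823,  0.0215968 ,
        1.3499152 , -0.08849662]), 'joint_vel': array([-0.00163727, -0.00179572,  0.00045383, -0.00261098,  0.00025041,
        0.00113006,  0.00042014]), 'joint_torque': array([ 1.87975682e-03, -6.24549222e+01,  2.49238493e-02, -3.90715563e+01,
       -6.14096015e-02,  3.66407388e-02,  8.18031253e-05]), 'ee_pos': array([0.27102932, 0.562795  , 0.22184727]), 'eef_rot': array([ 2.22509573e-01,  9.74930299e-01, -6.22947218e-04, -1.14458080e-04]), 'ft_force': array([-0.84601726, -0.20856473, -0.30765032]), 'torque': array([-0.05429694,  0.03082951,  0.03064413]), 'grip_force': 0.0, 'width': 0.08700586852122177}
```

View pics/scene0.png

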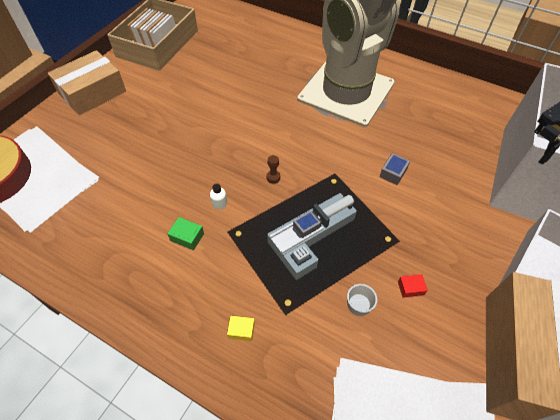

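View pics/side0.png

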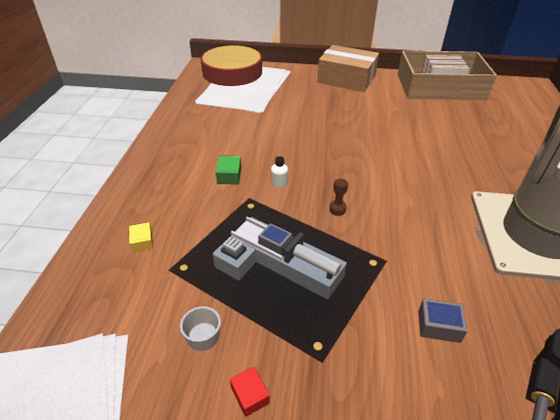

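Scene view: the dispenser is on the black mat, with the cassette in its nest at (308,221), side view (275,236). The key is at (299,255), side view (232,245).

Possible mix-ups, by scene pixel:
- larger grey/blue cassette on the bench at (396,167)
- green at (185,233)
- yellow at (240,327)
- red at (413,285)

I choose the smaller grey one in the nest. Next I check it in close crops.

Run:
```python
import pickle,cv2,numpy as np
d=pickle.load(open("c0.pkl","rb"))
a=d["scene"]["image"][185:285,255:365]; b=d["side"]["image"][205:305,205:355]
a=cv2.resize(a,None,fx=5,fy=5,interpolation=cv2.INTER_CUBIC);b=cv2.resize(b,None,fx=5,fy=5,interpolation=cv2.INTER_CUBIC)
cv2.imwrite("pics/a1.png",a);cv2.imwrite("pics/b1.png",b)
```

```text
(no output)
```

View pics/a1.png

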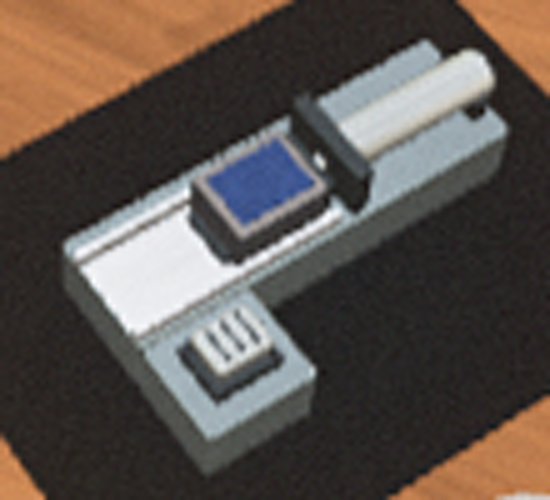

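View pics/b1.png

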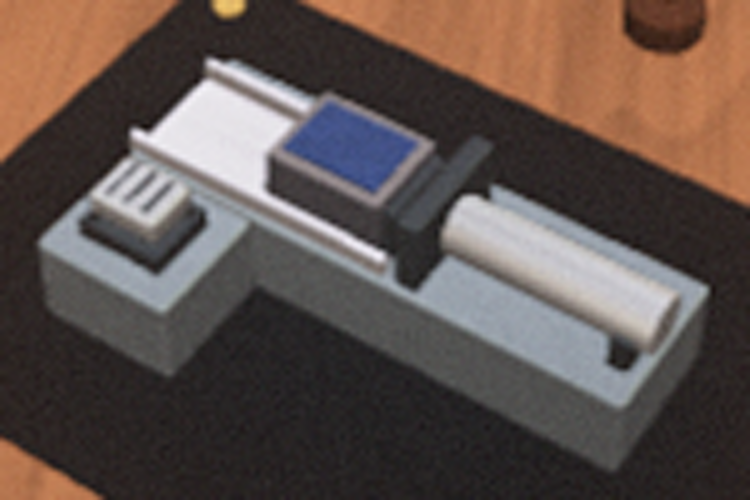

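The crops confirm the choice: a small grey cassette with a dark pad sits against the catch in the nest. The open runway leads to the far left in both views, and the key is beside it. I fit the dispenser's pose from the deck corners.

Run:
```python
import pickle
from h import *
d=pickle.load(open("c0.pkl","rb"))
L={"scene":[(255,185),[(60,-38,40,68,243),(60,82,40,208,438),(0,82,40,315,372),(-155,-38,40,432,42),(-155,28,40,507,125),(30,55,62,233,335),(-25,0,68,265,183)]],
"side":[(205,205),[(60,82,40,40,242),(0,82,40,168,312),(0,28,40,253,223),(-155,28,40,620,405),(-155,-38,40,708,288),(30,55,62,142,190),(-25,0,68,355,143)]]}
def fit(A,B):
    ma,mb=A.mean(0),B.mean(0);H=(A-ma).T@(B-mb)
    th=np.arctan2(H[0,1]-H[1,0],H[0,0]+H[1,1]);R=np.array([[np.cos(th),-np.sin(th)],[np.sin(th),np.cos(th)]])
    t=mb-R@ma;return th,t,B-(A@R.T+t)
AA=[];BB=[]
for n,(o,p) in L.items():
    A=np.array([q[:2] for q in p])/1e3
    B=np.array([onz(d[n],o[0]+q[3]/5-.4,o[1]+q[4]/5-.4,q[2]/1e3)[:2] for q in p])
    th,t,e=fit(A,B);print(n,th,t,np.round(e*1e3,1).tolist());AA.append(A);BB.append(B)
th,t,e=fit(np.vstack(AA),np.vstack(BB));print("all",th,t)
np.save("pose.npy",[th,*t])
for n,u,v in(("scene",273,181),("scene",219,203),("scene",362,306)):print(onz(d[n],u,v,0))
s=r.read_state();from scipy.spatial.transform import Rotation as Ro
print(Ro.from_quat(s["eef_rot"]).as_matrix().round(3))
```

```text
scene -0.4693619702079631 [0.54965429 0.1232735 ] [[-1.1, 3.7], [-0.7, -0.8], [0.9, -2.3], [2.1, 2.6], [-0.7, -4.3], [-0.7, -0.1], [0.1, 1.3]]
side -0.46285219987161474 [0.54815459 0.12237672] [[-2.2, 0.0], [-1.2, -0.5], [0.3, 2.1], [1.6, -1.3], [2.0, 1.5], [-0.4, 0.6], [-0.2, -2.5]]
all -0.4657002259208622 [0.54890075 0.12282518]
[ 0.42035488 -0.01700948  0.        ]
[ 0.54967135 -0.09939844  0.        ]
[0.621268   0.32241348 0.        ]
[[-0.901  0.434 -0.001]
 [ 0.434  0.901 -0.001]
 [-0.    -0.001 -1.   ]]
```

The tool's y axis already lies within about 1° of the dispenser's y. With about 40 mm of opening, one finger goes over the key and the other over the runway, both at dispenser x≈36. I move above that spot first.

move_arm(targets=[[[-3.4, -1.7, 0], [0, 0, 0.016], 46], [[-3.4, -1.7, 0], [0, 0, 0], 46], [[-3.4, -1.7, 0], [0, 0, 0], 46], [[-3.4, -1.7, 0], [0, 0, 0], 46], [[-3.4, -1.7, 0], [0, 0, 0], 46], [[-3.4, -1.7, 0], [0, 0, 0], 46], [[-3.4, -1.7, 0], [0, 0, 0], 46], [[-3.4, -1.7, 0], [0, 0, 0], 46], [[-3.4, -1.7, 0], [0, 0, 0], 46], [[-3.4, -1.7, 0], [0, 0, 0], 46], [[-3.4, -1.7, 0], [0, 0, 0], 46], [[-3.4, -1.7, 0], [0, 0, 0], 46], [[-3.4, -1.7, 0], [0, 0, 0], 46], [[-3.4, -1.7, 0], [0, 0, 0], 46], [[0, 0, 3], [0, 0, 0], 46], [[0, 0, 3], [0, 0, 0], 46], [[0, 0, 2], [0, 0, 0], 46], [[0, 0, 0], [0, 0, 0], 46], [[0, 0, 0], [0, 0, 0], 46]])

```text
time: 2.48
ee_pos: [0.5909, 0.1375, 0.1434]
eef_rot: [0.23, 0.973, 0.0, 0.0]
ft_force: [-0.7, -0.0, 0.6]
width: 0.0397
grip_force: 0.0
```

```bash
cat > st.py <<'E'
from h import *
from scipy.spatial.transform import Rotation as Ro
s=r.read_state();th,x,y=np.load("pose.npy");p=s["ee_pos"]
R=np.array([[np.cos(th),-np.sin(th)],[np.sin(th),np.cos(th)]])
M=Ro.from_quat(s["eef_rot"]).as_matrix()
print("t",s["time"],"disp mm",(R.T@(p[:2]-[x,y])*1e3).round(1),"z",p[2],"F",s["ft_force"].round(2),"w",s["width"],"tooly ang in disp",np.degrees(np.arctan2(M[1,1],M[0,1])-th),M[:,2].round(3))
E
python3 st.py
python3 - <<'E'
from h import *
c=cam("wrist");cv2.imwrite("pics/w1.png",c["image"]);print(np.round(c["cam_to_world"],3),c["f"],c["cx"],c["cy"])
import pickle;pickle.dump(c,open("w1.pkl","wb"))
s=cam("side");pickle.dump(s,open("s1.pkl","wb"))
s2=cam("scene");pickle.dump(s2,open("sc1.pkl","wb"))
a=[cv2.resize(s["image"][130:310,170:360],None,fx=2.1,fy=2.1),cv2.resize(s2["image"][110:290,220:410],None,fx=2.1,fy=2.1)]
cv2.imwrite("pics/s1.png",np.hstack(a))
E
```

```text
t 2.475 disp mm [30.9 31.9] z 0.14340946482426375 F [-0.66 -0.01  0.57] w 0.03967440899198574 tooly ang in disp 90.04954342311473 [ 0.001  0.    -1.   ]
[[ 0.449  0.855  0.26   0.518]
 [ 0.894 -0.43  -0.13   0.174]
 [ 0.001  0.29  -0.957  0.304]
 [ 0.     0.     0.     1.   ]] 303.45342327082903 284.9341149755144 210.51475581338158
```

View pics/w1.png

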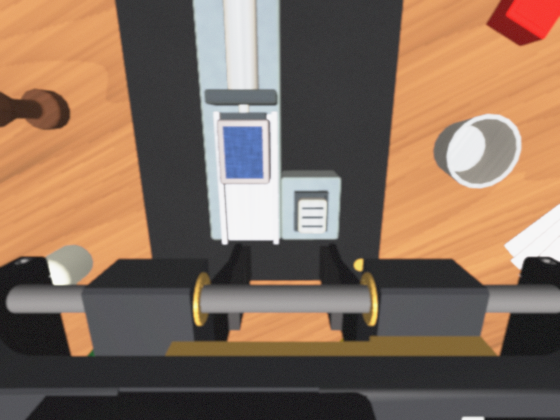

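View pics/s1.png

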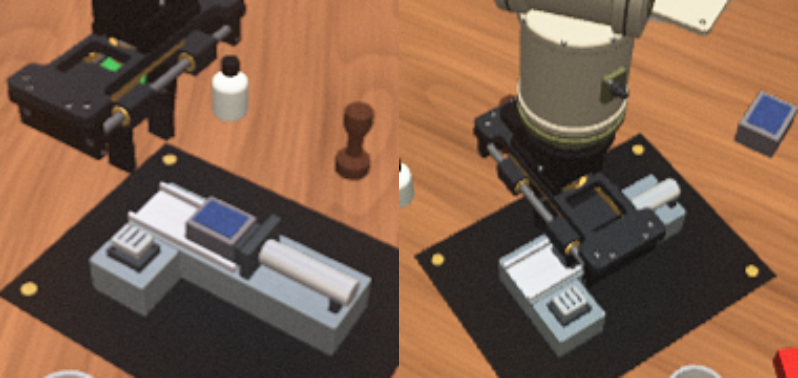

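Wrist view: the cassette pad is at (243,153), the key at (312,215), and the runway end between the rails at about (250,241). The fingertips are near (243,248) and (330,248). I turn these into positions.

Run:
```python
from h import *
import pickle
c=pickle.load(open("w1.pkl","rb"));th,x,y=np.load("pose.npy")
R=np.array([[np.cos(th),-np.sin(th)],[np.sin(th),np.cos(th)]])
for n,u,v,z in(("key 30,55",312,215,.062),("cass -25,0",244,153,.068),("deck 60,82",340,240,.04),("deck 0,82",338,171,.04),("deck 60,-38",211,240,.04),("rail end L 60,-23.5",225,243,.048),("rail R 60,23.5",276,243,.048)):
    print(n,(R.T@(onz(c,u,v,z)[:2]-[x,y])*1e3).round(1))
p=r.read_state()["ee_pos"]
for dx in(-9.5,9.5):
  for dy in(-35,-20,20,35):
    print(dx,dy,np.round(proj(c,np.r_[p[:2]+R@np.array([dx,dy])/1e3,p[2]])))
```

```text
key 30,55 [27.4 54.6]
cass -25,0 [-24.7   0.3]
deck 60,82 [59.  83.6]
deck 0,82 [-6.1 78.4]
deck 60,-38 [ 59.  -37.5]
rail end L 60,-23.5 [ 58.7 -22.8]
rail R 60,23.5 [58.7 23.8]
-9.5 -35 [225. 248.]
-9.5 -20 [251. 248.]
-9.5 20 [320. 248.]
-9.5 35 [346. 248.]
9.5 -35 [226. 278.]
9.5 -20 [252. 278.]
9.5 20 [319. 278.]
9.5 35 [344. 278.]
```

The close view agrees with the pose within about 2 mm, and the fingertips are where expected. I shift by -0.5 and -0.4 cm and go down to just above the key.

move_arm(targets=[[[-0.5, -0.4, 2], [0, 0, 0], 46], [[0, 0, 2], [0, 0, 0], 46], [[0, 0, 2], [0, 0, 0], 46], [[0, 0, 1.2], [0, 0, 0], 46], [[0, 0, 0], [0, 0, 0], 46], [[0, 0, 0], [0, 0, 0], 46]])

```text
time: 3.38
ee_pos: [0.5936, 0.1316, 0.0712]
eef_rot: [0.23, 0.973, 0.0, 0.0]
ft_force: [0.2, -0.4, 0.6]
width: 0.0401
grip_force: 0.0
```

```bash
python3 st.py
python3 - <<'E'
from h import *
s=cam("side");s2=cam("scene")
a=[cv2.resize(s["image"][180:280,200:300],None,fx=4,fy=4),cv2.resize(s2["image"][190:290,250:350],None,fx=4,fy=4)]
cv2.imwrite("pics/s2.png",np.hstack(a))
E
```

```text
t 3.375 disp mm [36.  27.9] z 0.07115941940008293 F [ 0.23 -0.42  0.61] w 0.04005634350515613 tooly ang in disp 90.04627426065854 [ 0.001  0.    -1.   ]
```

View pics/s2.png

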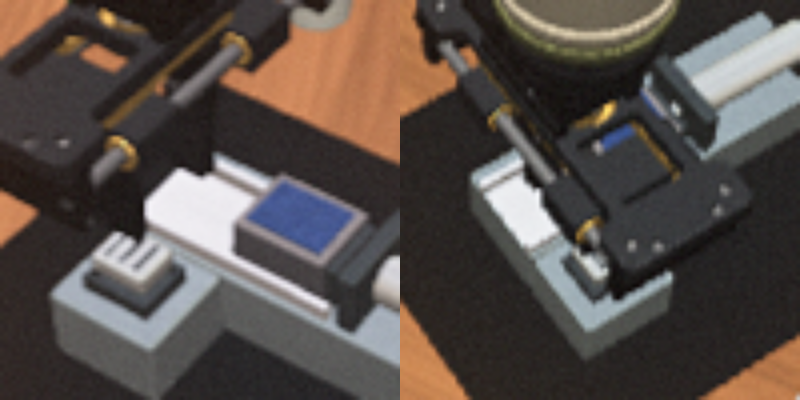

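One finger stands just above the key at (130,245) and the other over the runway in front of the cassette at (210,150). I go down to light contact first.

move_arm(targets=[[[0, 0, 0.6], [0, 0, 0], 46], [[0, 0, 0.6], [0, 0, 0], 46], [[0, 0, 0], [0, 0, 0], 46], [[0, 0, 0], [0, 0, 0], 46]])

```text
time: 3.98
ee_pos: [0.5934, 0.1317, 0.0588]
eef_rot: [0.23, 0.973, 0.0, 0.0]
ft_force: [1.3, 0.6, 3.1]
width: 0.0403
grip_force: 1.3
```

Contact is at about 3 N, as expected. Now I press to about 9 mm and hold while the cassette runs against the other finger.

move_arm(targets=[[[0, 0, 0.3], [0, 0, 0], 46], [[0, 0, 0.3], [0, 0, 0], 46], [[0, 0, 0], [0, 0, 0], 46], [[0, 0, 0], [0, 0, 0], 46], [[0, 0, 0], [0, 0, 0], 46], [[0, 0, 0], [0, 0, 0], 46], [[0, 0, 0], [0, 0, 0], 46], [[0, 0, 0], [0, 0, 0], 46], [[0, 0, 0], [0, 0, 0], 46], [[0, 0, 0], [0, 0, 0], 46], [[0, 0, 0], [0, 0, 0], 46], [[0, 0, 0], [0, 0, 0], 46], [[0, 0, 0], [0, 0, 0], 46], [[0, 0, 0], [0, 0, 0], 46], [[0, 0, 0], [0, 0, 0], 46], [[0, 0, 0], [0, 0, 0], 46]])

```text
time: 5.98
ee_pos: [0.5936, 0.1317, 0.0531]
eef_rot: [0.23, 0.973, 0.0, 0.0]
ft_force: [0.1, -0.2, 5.5]
width: 0.0403
grip_force: 4.5
```

```bash
python3 st.py
python3 - <<'E'
from h import *
s=cam("side");s2=cam("wrist")
a=[cv2.resize(s["image"][180:280,200:300],None,fx=4,fy=4),cv2.resize(s2["image"][100:300,180:380],None,fx=2,fy=2)]
cv2.imwrite("pics/s3.png",np.hstack(a))
E
python3 st.py
```

```text
t 5.975 disp mm [35.9 28. ] z 0.05309368412608986 F [ 0.11 -0.2   5.55] w 0.04031714317683521 tooly ang in disp 90.06422182268274 [ 0.001  0.    -1.   ]
t 6.075 disp mm [35.9 28. ] z 0.053080259925670545 F [-0.05 -0.05  6.35] w 0.04019852162248669 tooly ang in disp 90.06113988417171 [ 0.001  0.    -1.   ]
```

View pics/s3.png

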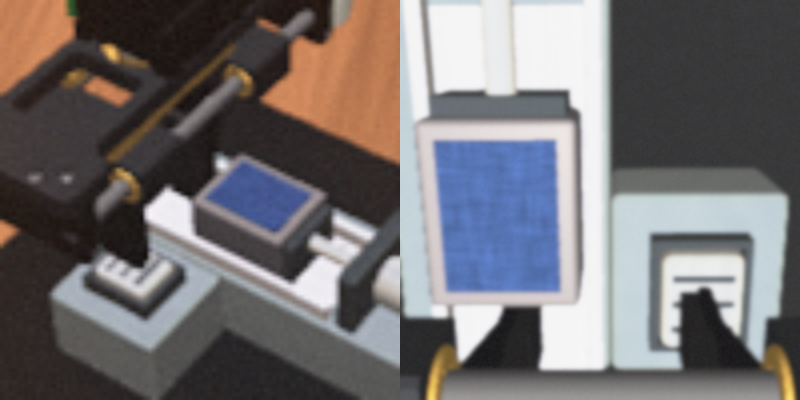

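The key is down and the cassette has come part-way out towards the left finger, at wrist crop (520,305). No push shows in the force yet, so I wait a moment and check.

move_arm(targets=[[[0, 0, 0], [0, 0, 0], 46], [[0, 0, 0], [0, 0, 0], 46], [[0, 0, 0], [0, 0, 0], 46]])

```text
time: 6.45
ee_pos: [0.5935, 0.1317, 0.0531]
eef_rot: [0.23, 0.973, 0.0, 0.0]
ft_force: [-0.0, 0.5, 5.9]
width: 0.04
grip_force: 4.5
```

```bash
python3 - <<'E'
from h import *
th,x,y=np.load("pose.npy");R=np.array([[np.cos(th),-np.sin(th)],[np.sin(th),np.cos(th)]])
F=[]
for i in range(4):
    c=cam("wrist");F.append(r.read_state()["ft_force"]);m=cv2.inRange(cv2.cvtColor(c["image"],cv2.COLOR_BGR2HSV),(100,90,60),(125,255,255))
    m[:,:180]=0;m[:,300:]=0
    n,l,s,ce=cv2.connectedComponentsWithStats(m);k=1+s[1:,4].argmax()
    print(s[k],(R.T@(onz(c,*ce[k],.068)[:2]-[x,y])*1e3).round(1))
F=np.array(F);print((F[:,:2]@R).round(2),F[:,2])
E
python3 st.py
```

```text
[ 198  171   61   74 4255] [-2.6 -0.2]
[ 198  171   61   74 4254] [-2.6 -0.2]
[ 198  171   61   74 4253] [-2.6 -0.2]
[ 198  171   61   74 4251] [-2.6 -0.2]
[[-0.14  0.07]
 [ 0.5   0.02]
 [ 0.22 -0.26]
 [ 0.02 -0.78]] [6.55495363 6.24308887 6.41207315 6.32927065]
t 6.65 disp mm [35.9 28. ] z 0.053088271000942336 F [-0.34 -0.7   6.33] w 0.039820334114546836 tooly ang in disp 90.06565413586189 [ 0.001  0.    -1.   ]
```

The cassette is at rest at x≈-2.6 mm by the wrist view, about where the finger's face should stop it. The wrist shows no side force, perhaps because friction on the key carries it. To make sure of the contact, I nudge 2 mm towards the cassette and press 1 mm deeper.

move_arm(targets=[[[0.1, 0, 0.1], [0, 0, 0], 46], [[0.1, 0, 0], [0, 0, 0], 46], [[0, 0, 0], [0, 0, 0], 46], [[0, 0, 0], [0, 0, 0], 46], [[0, 0, 0], [0, 0, 0], 46], [[0, 0, 0], [0, 0, 0], 46], [[0, 0, 0], [0, 0, 0], 46]])

```text
time: 7.52
ee_pos: [0.5934, 0.1318, 0.0527]
eef_rot: [0.231, 0.973, 0.0, 0.002]
ft_force: [4.1, -2.3, 6.6]
width: 0.0402
grip_force: 4.6
```

```bash
python3 - <<'E'
from h import *
th,x,y=np.load("pose.npy");R=np.array([[np.cos(th),-np.sin(th)],[np.sin(th),np.cos(th)]])
F=[]
for i in range(4):
    c=cam("wrist");F.append(r.read_state()["ft_force"]);m=cv2.inRange(cv2.cvtColor(c["image"],cv2.COLOR_BGR2HSV),(100,90,60),(125,255,255))
    m[:,:180]=0;m[:,300:]=0
    n,l,s,ce=cv2.connectedComponentsWithStats(m);k=1+s[1:,4].argmax()
    print(s[k],(R.T@(onz(c,*ce[k],.068)[:2]-[x,y])*1e3).round(1))
F=np.array(F);print((F[:,:2]@R).round(2),F[:,2])
E
python3 st.py
```

```text
[ 197  171   62   75 4325] [-2.7 -0.2]
[ 197  171   62   75 4328] [-2.7 -0.2]
[ 197  171   62   75 4328] [-2.7 -0.2]
[ 197  171   62   75 4328] [-2.7 -0.2]
[[ 5.21  0.5 ]
 [ 6.02  0.01]
 [ 4.64 -0.21]
 [ 5.42  0.06]] [5.96562177 6.57878054 6.15351488 6.48251521]
t 7.725 disp mm [35.7 28. ] z 0.052754235717113365 F [ 4.87 -2.38  6.48] w 0.040013244000789316 tooly ang in disp 90.00196650572066 [ 0.004  0.    -1.   ]
```

The side force is now about 5 N, and the cassette is at rest against the finger with the key at about 9 mm. I hand the job in.

```bash
python3 -c "
from bench import r
print(r.close_job())"
```

```text
the job is handed in; nothing more can be done
None
```

I handed the job in with one finger holding the key down about 9 mm and the other blocking the cassette, which is at rest on the runway about 22 mm out of its nest; `close_job` gave no verdict back, and I did not measure the bystanders again at the end.

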